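Fan the cladding boards along the tray and weigh them down

ROBOT

A 6-joint arm with a two-finger parallel gripper is mounted at the origin on a cart in front of the work surface, level with it; the furniture and walls round the work are solid. World frame = base frame: x ahead of the robot, y to its left, z up, the work surface at z = 0. Lengths are in m, angles in rad, forces in N, time in s.
With the tool pointing down it reaches from about 0.325 to 0.9 m from the base axis. Payload 6.1 kg.
Tool frame: the origin (TCP) lies between the finger pads; the fingertips stand 17 mm ahead of it and the grasp point (between the pads) lies 2 mm behind it; z points along the fingers, y is the direction in which the jaws open and shut (so a half turn about z gives the same grasp; the last joint's range is limited). The gripper opens to 87 mm and grips with 3 to 60 N. Pads are 19 mm wide; open, the fingers measure 117 mm over their backs; the gripper's body (75 mm by 190 mm) begins 51 mm behind the grasp point.
Start: joints at [1.079, 0.22, 1.526, -0, 1.395, -0.126], TCP at [0.224, 0.584, 0.24] pointing down, gripper open.
Joint ranges: [-2.98, 2.98], [-0.91, 2.08], [0.09, 2.57], [-1.24, 4.39], [0.2, 2.65], [-2.68, 2.68]. Speed limits (rad/s): [2.57, 2.57, 3.01, 3.14, 3.14, 3.14].

INTERFACE

Orientations are given as a unit quaternion [w, x, y, z].
In Python, from bench import * gives the robot as it stands. The module is installed in compiled form; this text tells all that it offers.
- The arm moves only by the shell command python3 -m jog 'ROWS' [OPENING] [FORCE]. ROWS is JSON, one flat list of numbers, 6 for each row, row after row: the shift along the tool's x, y, z in units of 40 mm (1.0 is 40 mm), then the turn, a rotation vector about the tool's x, y, z in units of 5 degrees (1.0 is 5 degrees). In form: [tx, ty, tz, ax, ay, az, tx, ty, tz, ax, ay, az, ...]. A call has exactly 8 rows; each row shifts and turns the pose as measured when the row begins, along the tool's axes as they then stand; what a row does not reach is not made up. A row lasts 1/8 s, in which the tool goes at most 62.5 mm and 10.7 degrees, less where a joint would pass 70% of its speed; a pose out of reach is approached as far as the arm can. A call is refused whole if a number of a shift passes 1 or a number of a turn 1, either way. A call with a gripper value outside its range is refused whole. OPENING is the closure, from -1 (fully open) to 1 (shut), set as the call begins (- or left out, the last holds). The fingers move at their own pace and stop on an object; FORCE is the grip in N (left out, the last holds). Time passes only in rows, so rows that do not move let the fingers close, or fill a call up. It gives the time, the measured TCP pose, the force and the opening at its end, in the units of the state.
- read_state(): the state, without advancing time (a new reading comes with each control period).
- grab_frame(name): name is "side" or "top" or "wrist"; returns the picture (384x512x3 uint8, red, green, blue); there is no depth.
- camera_info(name): a dict with "camera_matrix" (3x3 intrinsics, pixels), "position" and "rotation" of the camera in the world; the wrist camera has in their place "hand_eye" (4x4, takes a point from camera to tool coordinates, whose origin is the TCP and whose axes are the flange's). Camera axes: x right, y up, looking along -z (the intrinsics and any distortion apply to the point x, -y, -z); pixel columns grow to the right and rows downward; lengths in m; the calibration is good to about 2 mm. A picture is of the moment at which its call begins: read the wrist's pose just before it. camera_info takes no time and is no camera call.
- hand_in(): hands the job in, once; it reports no verdict.
Trained networks look in the newest picture that a camera, given by its name, has taken for a name from the list of things; names that differ only in an ending like _2 or _b are one class to them, and where a whole thing is asked for, a point or a joint stands for the part that bears it (a point fixed in the world has none). Each returns a list of dicts, best first, with "score" (0 to 1); they miss things now and then, are a little off and sometimes report something else, mostly with a low value. They report only what shows in the picture. A call takes as long as a camera call.
- look_for(camera, label): "bbox" ([centre column, centre row, width, height] in pixels, round what is visible of it).
- silhouettes(camera, label): "pixels" (384x512 bool, what is visible of it) and "bbox" ([centre column, centre row, width, height] in pixels, round what is visible of it).
The state is a dict: "clock": time; "qpos": joint angles; "joint_velocities": joint speeds; "joint_torque": joint torques, N m; "tool_pos": TCP position; "orientation": TCP orientation; "force": force on the tool from outside, world axes, zero at the start; "torque": the same for the moment, N m; "grip_width": finger opening in m.
Only numpy, scipy, OpenCV 4.12 (cv2) and the standard library are available. Lean on these libraries where they do the work, as an engineer would, in place of code of your own. Each camera call takes 0.05 s, during which the arm holds its last target. There are 200 camera calls.

TASK

Fan out the stack of four cladding boards in the wooden tray: leave the lowest board against the end stop and push the other three along the tray, flat and straight, so that their ends climb in even steps, each board's end in line with the next pair of marks on the tray's rails. Then gently lay the steel bar crosswise on the middle of the top board to hold the fan, and leave the things lying around where they are.

Things in the scene. Friction and masses are not known exactly. Their poses are not given: they have to be found in the camera images.
- tray: Fixed wooden tray, 300 x 116 mm. Origin at bench height (z = 0) under its middle; x along it from the stop end (robot's side) to the open far end, y across, z up. Floor top at z = 16 mm, 100 mm wide between two 8 mm side rails with tops at z = 36 mm. The end stop's inner face is at x = -140 mm; it is 10 mm thick, its top at z = 26 mm (board_1's top: 30 mm).
- tray_stop (a point): Middle of the end stop's inner face at its top, tray x = -140 mm, level with the first pair of light cross marks on the rails. The lowest board's end belongs here.
- tray_mark_4 (a point): Point on the tray's centre line level with the fourth and last pair of marks, tray x = -65 mm, at rail height. The marks are 25 mm apart: x = -140, -115, -90, -65 mm, for the stop-side ends of boards 1, 2, 3, 4 (within 10 mm). So each board is 25 mm farther along than the one beneath.
- board_1: Lowest of four equal pale wooden boards (a thin dark line round the lower edge of each), 180 x 94 x 14 mm, about 0.15 kg, lying in a rough stack (ends uneven by up to about 8 mm each) in the tray at its stop end. Origin at the centre of its underside; x along its 180 mm length (along the tray, away from the stop), z up. Its end is already within 6 mm of the stop. Its centre belongs at tray x = -50 mm.
- board_2: Second board from below, same size and axes, lying on board_1. Its centre belongs at tray x = -25 mm. A board that is pushed carries the boards on it along and does not drag the one beneath.
- board_3: Third board from below, same size and axes, lying on board_2. Its centre belongs at tray x = 0.
- board_4: Top board, same size and axes, lying on board_3; the top of the stack is at z = 72 mm. Its centre belongs at tray x = +25 mm.
- steel_bar: Plain steel bar, 90 x 32 x 22 mm, about 0.45 kg, lying on the bench to the right of the tray. Origin at the centre of its underside; x along its 90 mm length, y across its 32 mm width, z up. It is to lie with its length across the tray, centred on the top board within 35 mm along the tray and 20 mm across, lowered and not dropped.
- weight_a: Bystander, to be left alone: smaller steel block, 50 x 30 x 30 mm, between the tray and the steel bar. Origin at the centre of its underside.
- try_square: Bystander, to be left alone: try square with wooden stock, 127 x 102 x 14 mm, lying to the right of the steel bar. Origin under its middle.

How it is judged:
By the outcome, as a careful person would: the job done as asked, in the order asked, and still so for the second after the job is handed in, with the robot touching nothing.
It also fails if it takes over 59 s, if anything falls off the work surface, if the arm or the gripper's body presses on something with over 40 N, if the wrist force passes 120 N, or if a joint passes its speed limit or range.

## Working session

There is one attempt and no reset: what is moved stays moved. The work goes in short steps, Python scripts to look and compute and a shell command to move; the robot and the scene stay as the last step left them, time stands still between calls to the robot, and variables do not carry over. Pictures are saved under pics/ and viewed, about 8 in all and at most 12, crops included, and the job is handed in when it is done.

```bash
mkdir -p pics
cat > h.py <<'E'
from bench import *
import numpy as np, cv2
from scipy.spatial.transform import Rotation as R
def pose():
    s=read_state(); q=s["orientation"]; return np.array(s["tool_pos"]),R.from_quat([q[1],q[2],q[3],q[0]])
def cam(name):
    i=camera_info(name); K=np.array(i["camera_matrix"])
    if name=="wrist":
        p,r=pose(); T=np.array(i["hand_eye"]); return K,r.as_matrix()@T[:3,3]+p, r.as_matrix()@T[:3,:3]
    M=np.array(i["rotation"]); 
    if M.shape!=(3,3): M=R.from_quat([M[1],M[2],M[3],M[0]]).as_matrix()
    return K,np.array(i["position"]),M
def toworld(c,uv,z):
    K,p,M=c; uv=np.atleast_2d(uv).astype(float)
    d=np.c_[uv,np.ones(len(uv))]@np.linalg.inv(K).T; d=d*[1,-1,-1]@M.T
    return p+d*((z-p[2])/d[:,2])[:,None]
def topix(c,P):
    K,p,M=c; d=(np.atleast_2d(P)-p)@M*[1,-1,-1]; u=d@K.T; return u[:,:2]/u[:,2:]
def save(n,im,crop=None,s=1):
    if crop: im=im[crop[1]:crop[3],crop[0]:crop[2]]
    cv2.imwrite(f"pics/{n}.png",cv2.resize(im[:,:,::-1],None,fx=s,fy=s,interpolation=cv2.INTER_CUBIC))
E
python3 - <<'E'
from h import *
print(camera_info("top")); print(camera_info("side")); print(camera_info("wrist"))
s=read_state(); print(s)
t=grab_frame("top"); sd=grab_frame("side")
cv2.imwrite("pics/a.png",np.hstack([t,sd])[:,:,::-1][:, :]) if 0 else None
save("top0",t,s=1.5); save("side0",sd,s=1.5)
for n in ["top","side"]:
  for l in ["tray","board_1","steel_bar","weight_a","try_square"]:
    r=silhouettes(n,l)
    print(n,l,[(round(x["score"],2),np.round(x["bbox"]).tolist(), np.round(cv2.minAreaRect(np.argwhere(x["pixels"])[:,::-1].astype(np.float32))[0]).tolist()) for x in r[:5]])
E
```

```text
{'camera_matrix': array([[453.65532806,   0.        , 258.30702291],
       [  0.        , 453.65532806, 189.39735657],
       [  0.        ,   0.        ,   1.        ]]), 'position': array([0.31029523, 0.07328027, 1.15504231]), 'rotation': array([-0.69676731, -0.06296934,  0.06565975,  0.71150472])}
{'camera_matrix': array([[355.92115144,   0.        , 256.62423957],
       [  0.        , 355.92115144, 191.30237218],
       [  0.        ,   0.        ,   1.        ]]), 'position': array([0.45743194, 0.70020875, 0.58994707]), 'rotation': array([-0.04241058, -0.02447063,  0.42936331,  0.90180357])}
{'camera_matrix': array([[273.03344037,   0.        , 249.50973105],
       [  0.        , 273.03344037, 188.57182041],
       [  0.        ,   0.        ,   1.        ]]), 'hand_eye': array([[ 1.99760000e-04,  9.54772134e-01,  2.97338414e-01,
         8.13463243e-02],
       [ 9.99999220e-01, -5.57364266e-04,  1.11790475e-03,
        -5.76679160e-04],
       [ 1.23307011e-03,  2.97337959e-01, -9.54771500e-01,
        -1.43894296e-01],
       [ 0.00000000e+00,  0.00000000e+00,  0.00000000e
[... 920 characters left out ...]
], [317.0, 155.0])]
top weight_a [(0.73, [258.0, 167.0, 17.0, 14.0], [258.0, 168.0]), (0.39, [166.0, 186.0, 50.0, 118.0], [166.0, 183.0])]
top try_square [(0.56, [373.0, 154.0, 39.0, 54.0], [376.0, 155.0])]
side tray [(0.68, [229.0, 292.0, 171.0, 72.0], [232.0, 293.0])]
side board_1 [(0.95, [254.0, 281.0, 105.0, 56.0], [255.0, 279.0]), (0.83, [254.0, 309.0, 102.0, 10.0], [255.0, 310.0]), (0.65, [254.0, 306.0, 107.0, 15.0], [255.0, 305.0]), (0.58, [259.0, 311.0, 102.0, 15.0], [259.0, 312.0])]
side steel_bar [(0.61, [232.0, 173.0, 19.0, 27.0], [230.0, 173.0])]
side weight_a [(0.86, [235.0, 211.0, 17.0, 19.0], [234.0, 209.0])]
side try_square [(0.72, [234.0, 148.0, 40.0, 20.0], [235.0, 152.0])]
```

View pics/top0.png

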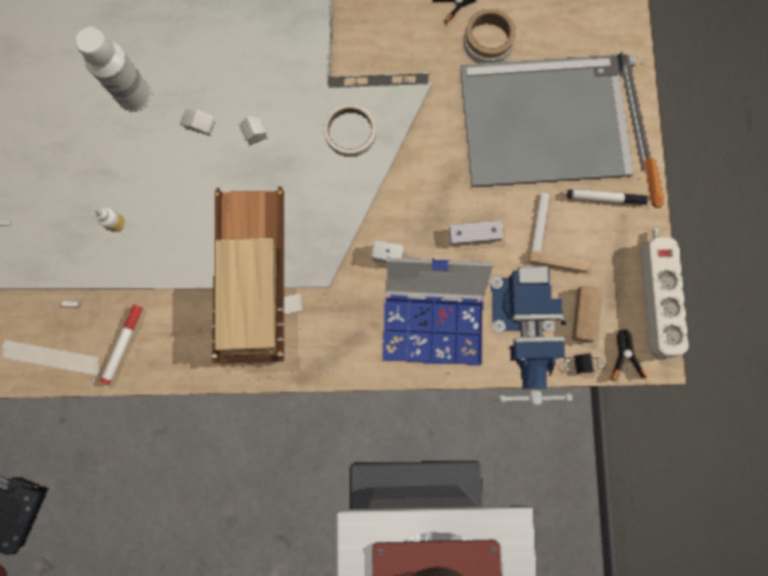

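View pics/side0.png

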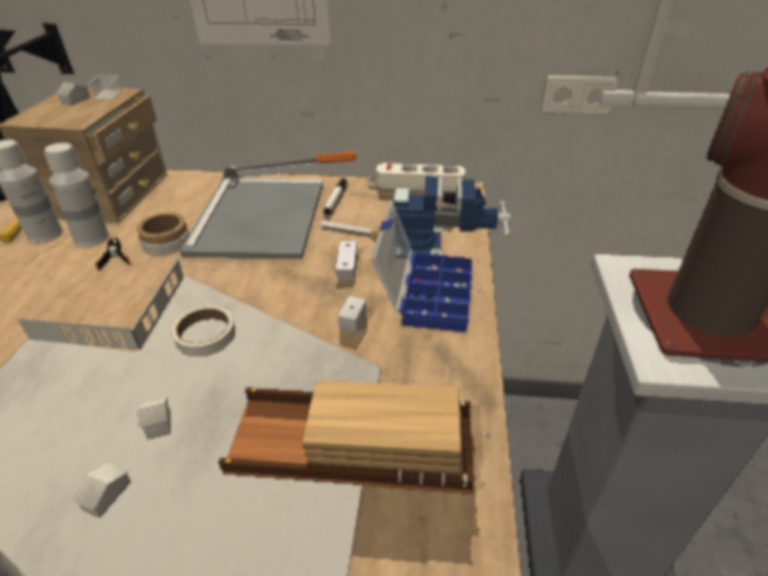

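Run:
```python
from h import *
def ang(c,m,z):
    P=toworld(c,np.argwhere(m)[:,::-1],z)[:,:2]*1000
    (cx,cy),(w,h),a=cv2.minAreaRect(P.astype(np.float32)); return np.round([cx,cy,w,h,a],1)
for n in ["top","side"]:
  f=grab_frame(n); c=cam(n)
  for l,z in [("tray",.03),("board_1",.072),("steel_bar",.022),("weight_a",.03),("try_square",.014)]:
    r=silhouettes(n,l)
    if r: print(n,l,round(r[0]["score"],2),ang(c,r[0]["pixels"],z))
```

```text
top tray 0.94 [5.426e+02 3.010e+02 3.015e+02 1.238e+02 4.000e-01]
top board_1 0.55 [499.5 297.4 179.2  95.5   0.6]
top steel_bar 0.86 [607.4 -86.3  35.9  92.1   7.1]
top weight_a 0.72 [5.426e+02 3.013e+02 3.014e+02 1.193e+02 4.000e-01]
top try_square 0.57 [ 604.7 -240.3  100.   121.3   77.2]
side tray 0.71 [545.  309.  303.9 133.7   0.6]
side board_1 0.98 [496.3 372.4 166.2  10.6   1. ]
side steel_bar 0.84 [608.1 -70.4  33.8 110.5   5.4]
side weight_a 0.63 [575.2  84.5  75.7  39.7  80.6]
side try_square 0.47 [ 605.2 -188.4  126.4   75.9   20.9]
```

Top view: the tray's stop end is nearest the robot, with its middle at about (248,355) in the x1.5 picture. The bar is at (475,232) with the blue box nearby. The side view shows the four marks on the near rail at x1.5 pixels (400,477), (421,478), (444,481) and (464,483). Next I move over the stop end and look with the wrist camera.

```bash
python3 -m jog '[0,0,0,0,0,-0.86, 0,0,0,0,0,-0.86, 0,0,0,0,0,-0.86, 0,0,0,0,0,-0.86, 0,0,0,0,0,-0.86, -0.5,-0.8,0,0,0,0, -0.5,-0.8,0,0,0,0, -0.5,-0.8,0,0,0,0]' -0.15 20
python3 -m jog '[-0.4,-0.9,0,0,0,0, -0.4,-0.9,0,0,0,0, -0.4,-0.9,0,0,0,0, -0.4,-0.9,0,0,0,0, -0.4,-0.9,0,0,0,0, -0.4,-0.3,0,0,0,0, 0,0,0,0,0,0, 0,0,0,0,0,0]'
python3 - <<'E'
from h import *
p,r=pose(); print(p,r.as_matrix().round(3))
im=grab_frame("wrist"); save("w1",im,s=1.5)
c=cam("side"); print(toworld(c,np.array([[400,477],[421,478.5],[444,481],[464,483]])/1.5,.036))
E
```

```text
clock: 2.2
tool_pos: [0.2856, 0.4885, 0.2393]
orientation: [0.0, -0.013, 1.0, 0.0]
force: [0.4, -0.2, 0.1]
grip_width: 0.05
clock: 3.2
tool_pos: [0.3905, 0.2915, 0.2405]
orientation: [0.002, -0.012, 1.0, 0.001]
force: [0.7, 0.4, 0.9]
grip_width: 0.0499
[0.39047407 0.2914874  0.24053289] [[-1.    -0.023  0.003]
 [-0.023  1.     0.002]
 [-0.003  0.002 -1.   ]]
[[0.4774253  0.36319411 0.036     ]
 [0.45342537 0.36285302 0.036     ]
 [0.42727694 0.36355395 0.036     ]
 [0.40471959 0.36394217 0.036     ]]
```

View pics/w1.png

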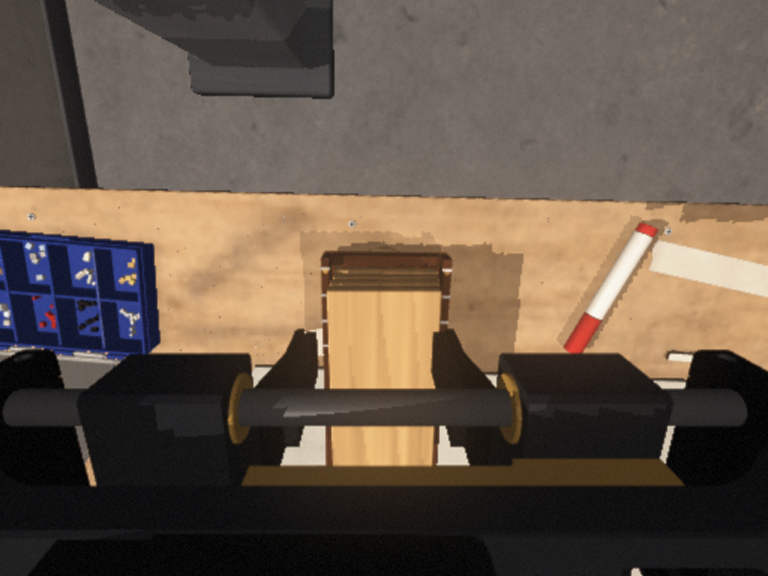

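Run:
```python
from h import *
im=grab_frame("wrist"); c=cam("wrist")
save("w2",im,(205,160,310,235),7)
a=np.deg2rad(.5)
for z in [.026,.03,.036,.044,.058,.072]:
    print(z,((topix(c,[[.403,.301-.047,z],[.403,.301+.047,z],[.413,.301,z]])-[205,160])*7).round().tolist())
```

```text
0.026 [[118.0, 107.0], [604.0, 119.0], [360.0, 162.0]]
0.03 [[117.0, 113.0], [607.0, 124.0], [360.0, 168.0]]
0.036 [[113.0, 121.0], [611.0, 132.0], [361.0, 177.0]]
0.044 [[109.0, 132.0], [618.0, 144.0], [362.0, 190.0]]
0.058 [[101.0, 153.0], [630.0, 165.0], [364.0, 213.0]]
0.072 [[93.0, 176.0], [643.0, 188.0], [366.0, 238.0]]
```

View pics/w2.png

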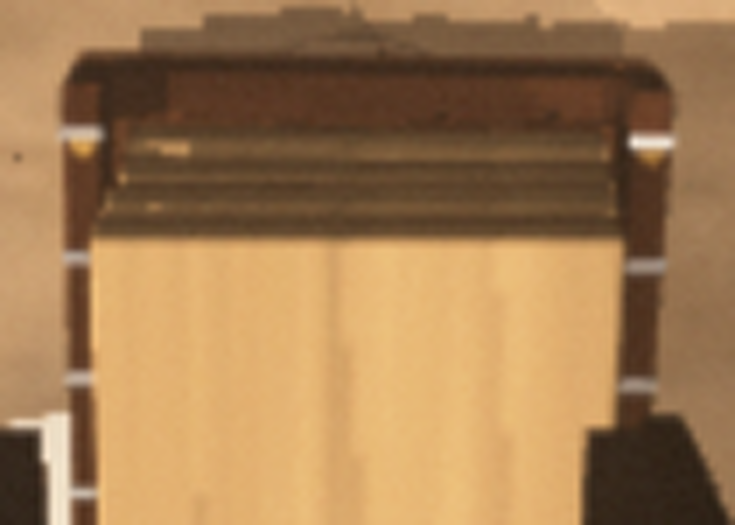

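Wrist crop: the first marks are at rows 133 and 143, so the stop is at x≈0.404 to 0.405. The ends of boards 4, 3, 2 and 1 are at about 0.413, 0.413, 0.411 and 0.404, and the tray's centre line is at y≈0.302. Now I go down behind the stack.

```bash
python3 -m jog '[0.26,0.26,0,0,0,0.18, 0,0,0,0,0,0, 0,0,0.75,0,0,0, 0,0,0.75,0,0,0, 0,0,0.75,0,0,0, 0,0,0.75,0,0,0, 0,0,0.75,0,0,0, 0,0,0,0,0,0]'
python3 -c "
from h import *
p,r=pose();print(p,r.as_rotvec(),r.as_matrix()[:,1])"
```

```text
clock: 4.3
tool_pos: [0.3797, 0.3053, 0.0876]
orientation: [0.003, -0.01, 1.0, 0.001]
force: [0.3, 0.2, -0.0]
grip_width: 0.0502
[0.3797164  0.30529032 0.08758568] [-0.03061614  3.13469264  0.00456443] [-0.01954144  0.999805    0.00284599]
```

```bash
python3 -m jog '[0,-0.08,0.4,0,0,0.14, 0,0,0.45,0,0,0, 0,0,0,0,0,0, -0.15,0,0,0,0,0, -0.15,0,0,0,0,0, -0.15,0,0,0,0,0, -0.15,0,0,0,0,0, -0.15,0,0,0,0,0]'
python3 - <<'E'
from h import *
p,r=pose();print(p,r.as_matrix()[:,1]); im=grab_frame("wrist"); c=cam("wrist")
print(read_state()["force"])
x0,y0,x1,y1=190,100,350,235
save("w3",im,(x0,y0,x1,y1),5)
for z in [.036,.044,.058,.072]:
    print(z,((topix(c,[[.404,.302-.054,z],[.429,.302-.054,z],[.404,.302,z],[.414,.302,z],[.424,.302,z]])-[x0,y0])*5).round().tolist())
E
```

```text
clock: 5.3
tool_pos: [0.4143, 0.3039, 0.0574]
orientation: [0.006, -0.004, 1.0, 0.003]
force: [-3.1, 0.1, 0.8]
grip_width: 0.0501
[0.41433262 0.30387518 0.05740039] [-0.00713053  0.9999559   0.00611106]
[-0.17048925 -0.76011102 -0.79590253]
0.036 [[-123.0, 577.0], [-107.0, 746.0], [290.0, 579.0], [290.0, 648.0], [289.0, 715.0]]
0.044 [[-142.0, 603.0], [-124.0, 778.0], [290.0, 605.0], [290.0, 676.0], [289.0, 745.0]]
0.058 [[-178.0, 654.0], [-158.0, 841.0], [290.0, 656.0], [290.0, 732.0], [289.0, 806.0]]
0.072 [[-222.0, 714.0], [-197.0, 914.0], [290.0, 716.0], [290.0, 798.0], [289.0, 877.0]]
```

View pics/w3.png

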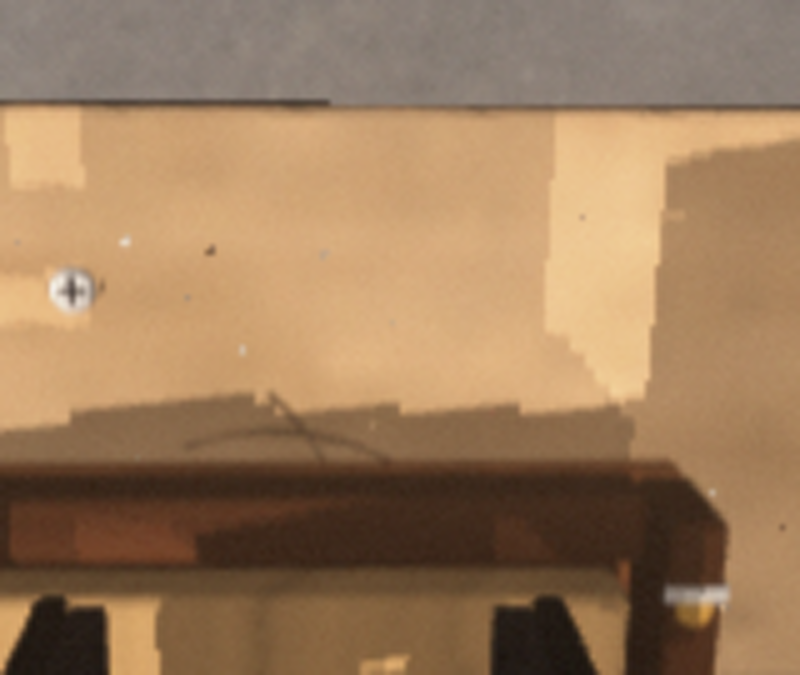

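```bash
python3 -m jog '[0,0,0.11,0.07,0,0, 0,0,0,0,0,0, -0.06,0,0,0,0,0, -0.06,0,0,0,0,0, 0,0,0,0,0,0, 0,0,0,0,0,0, 0,0,0,0,0,0, 0,0,0,0,0,0]'
python3 - <<'E'
from h import *
p,r=pose();print(p,r.as_matrix()[:,1]); im=grab_frame("side"); c=cam("side")
x0,y0,x1,y1=230,250,320,335
save("s3",im,(x0,y0,x1,y1),7)
for x,y,z in [(.4045,.356,.036),(.4295,.356,.036),(.4795,.356,.036),(.429,.349,.037),(.429,.349,.051),(.429,.349,.072)]:
    print(x,y,z,((topix(c,[[x,y,z]])-[x0,y0])*7).round().tolist())
E
```

```text
clock: 6.35
tool_pos: [0.4197, 0.3041, 0.0529]
orientation: [0.006, -0.004, 1.0, -0.0]
force: [-2.8, -0.0, 1.9]
grip_width: 0.05
[0.41973775 0.30405473 0.05289705] [-7.03696962e-03  9.99975170e-01 -3.73584483e-04]
0.4045 0.356 0.036 [[556.0, 475.0]]
0.4295 0.356 0.036 [[453.0, 466.0]]
0.4795 0.356 0.036 [[251.0, 449.0]]
0.429 0.349 0.037 [[456.0, 439.0]]
0.429 0.349 0.051 [[459.0, 406.0]]
0.429 0.349 0.072 [[465.0, 356.0]]
```

View pics/s3.png

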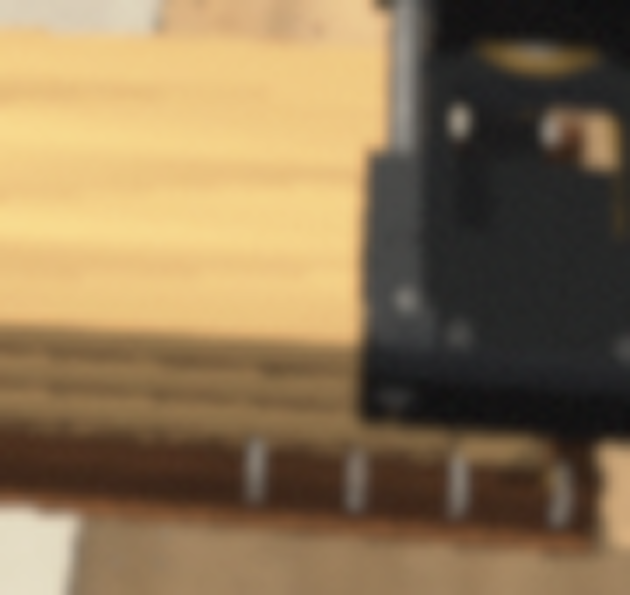

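The side view only shows the gripper's body hiding the board ends. The marks at crop columns 562, 458, 357 and 256 agree with the calibration to about 1 mm. I back off and raise to see the ends.

```bash
python3 -m jog '[0.5,0,0,0,0,0, 0.5,0,-0.5,0,0,0, 0,0,-0.9,0,0,0, 0,0,-0.9,0,0,0, 0,0,-0.9,0,0,0, 0,0,-0.9,0,0,0, 0,0,0,0,0,0, 0,0,0,0,0,0]'
python3 - <<'E'
from h import *
p,r=pose();print(p,r.as_matrix()[:,1]); im=grab_frame("wrist"); c=cam("wrist")
x0,y0,x1,y1=180,140,330,250
save("w4",im,(x0,y0,x1,y1),5)
for x,z in [(.4045,.036),(.4295,.036),(.4045,.03),(.429,.044),(.429,.058),(.429,.072)]:
    print(x,z,((topix(c,[[x,.302-.054,z],[x,.302,z],[x,.302+.054,z],[x+.01,.302,z]])-[x0,y0])*5).round().tolist())
E
```

```text
clock: 7.4
tool_pos: [0.3816, 0.3041, 0.2236]
orientation: [0.013, -0.003, 1.0, 0.002]
force: [0.4, -0.1, -1.1]
grip_width: 0.0501
[0.38156785 0.30413342 0.22360442] [-0.00646803  0.9999737   0.0032799 ]
0.4045 0.036 [[127.0, 227.0], [340.0, 228.0], [553.0, 229.0], [340.0, 265.0]]
0.4295 0.036 [[132.0, 319.0], [340.0, 320.0], [547.0, 321.0], [339.0, 355.0]]
0.4045 0.03 [[131.0, 220.0], [340.0, 221.0], [549.0, 222.0], [340.0, 258.0]]
0.429 0.044 [[127.0, 329.0], [339.0, 330.0], [552.0, 331.0], [339.0, 366.0]]
0.429 0.058 [[118.0, 350.0], [339.0, 352.0], [560.0, 353.0], [339.0, 389.0]]
0.429 0.072 [[109.0, 374.0], [339.0, 375.0], [569.0, 376.0], [339.0, 414.0]]
```

View pics/w4.png

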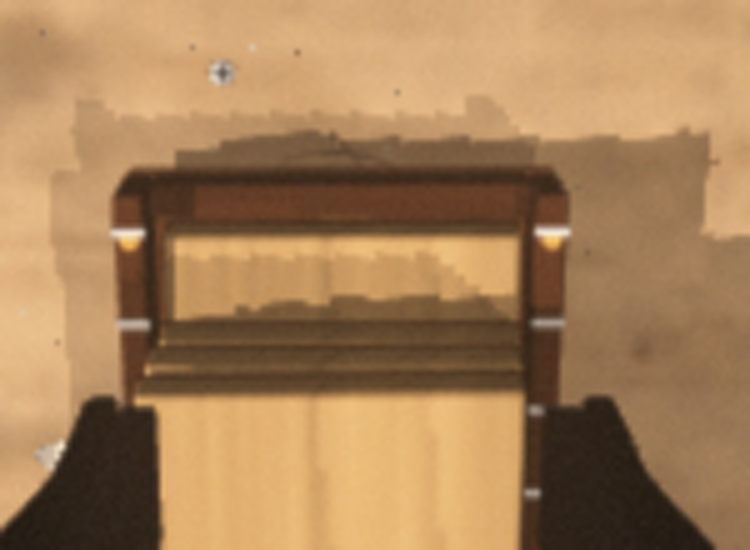

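Wrist view: the marks are at rows 233 and 323, and the ends of boards 2 to 4 are flush and straight about 28 mm beyond the stop. Board 1 is about 2.5 mm from the stop. So the TCP-to-face offset is about 14 mm, and board 3 is next.

```bash
python3 -m jog '[0,0,0.78,0,0,0, 0,0,0.78,0,0,0, 0,0,0.78,0,0,0, 0,0,0.78,0,0,0, 0,0,0.76,0,0,0, 0,0,0,0,0,0, -0.35,0,0,0,0,0, -0.35,0,0,0,0,0]'
python3 -c "
from h import *
p,r=pose();print(p,r.as_matrix()[:,1:])"
```

```text
clock: 8.45
tool_pos: [0.4124, 0.3027, 0.0593]
orientation: [0.01, -0.004, 1.0, -0.0]
force: [1.0, 0.8, 0.6]
grip_width: 0.0501
[0.41235545 0.30271637 0.05930955] [[-7.19038267e-03  2.08254401e-02]
 [ 9.99973628e-01 -8.70426674e-04]
 [-1.02036828e-03 -9.99782748e-01]]
```

```bash
python3 -m jog '[0.1,0,-0.2,0,0.24,0, 0,0,0,0,0,0, 0,0,0,0,0,0, 0,0,0,0,0,0, -0.12,0,0,0,0,0, -0.12,0,0,0,0,0, -0.12,0,0,0,0,0, 0,0,0,0,0,0]'
python3 -c "
from h import *
p,r=pose();print(p,r.as_matrix()[:,1:])"
```

```text
clock: 9.45
tool_pos: [0.4257, 0.3037, 0.0705]
orientation: [0.001, -0.003, 1.0, 0.001]
force: [-0.0, -0.9, -0.1]
grip_width: 0.0493
[0.42566171 0.30368742 0.0705209 ] [[-0.00637454  0.00175412]
 [ 0.99997893  0.00123654]
 [ 0.00122534 -0.9999977 ]]
```

```bash
python3 -m jog '[0,0,0.085,0,0,0, 0,0,0,0,0,0, -0.1,0,0,0,0,0, -0.1,0,0,0,0,0, -0.1,0,0,0,0,0, 0,0,0,0,0,0, 0,0,0,0,0,0, 0,0,0,0,0,0]'
python3 -c "
from h import *
p,r=pose();print(p,r.as_matrix()[:,1:])"
```

```text
clock: 10.45
tool_pos: [0.4378, 0.3036, 0.0665]
orientation: [0.0, -0.003, 1.0, 0.0]
force: [-1.4, -0.3, 0.5]
grip_width: 0.0499
[0.43778093 0.30359673 0.06647815] [[-6.21444760e-03  3.90024863e-05]
 [ 9.99980403e-01  7.58000815e-04]
 [ 7.57743800e-04 -9.99999712e-01]]
```

```bash
python3 -m jog '[-0.08,0,0,0,0,0, -0.08,0,0,0,0,0, 0,0,0,0,0,0, 0,0,0,0,0,0, 0.2,0,0,0,0,0, 0,0,-0.36,0,0,0, 0,0,0,0,0,0, 0,0,0,0,0,0]'
python3 -c "
from h import *
p,r=pose();print(p,r.as_matrix()[:,1:])"
```

```text
clock: 11.45
tool_pos: [0.4371, 0.3038, 0.0828]
orientation: [0.002, -0.003, 1.0, 0.001]
force: [0.2, 0.1, -0.3]
grip_width: 0.05
[0.43711658 0.30382254 0.08275157] [[-0.00647516  0.0030837 ]
 [ 0.99997786  0.0015568 ]
 [ 0.0015368  -0.99999403]]
```

```bash
python3 -m jog '[0,0,0.03,0,0,0, -0.12,0,0,0,0,0, -0.12,0,0,0,0,0, -0.12,0,0,0,0,0, -0.12,0,0,0,0,0, -0.12,0,0,0,0,0, 0,0,0,0,0,0, 0,0,0,0,0,0]'
python3 -c "
from h import *
p,r=pose();print(p,r.as_matrix()[:,1:])"
```

```text
clock: 12.45
tool_pos: [0.4628, 0.3037, 0.0808]
orientation: [0.001, -0.003, 1.0, 0.001]
force: [-0.9, -0.8, -0.6]
grip_width: 0.05
[0.4627549  0.30370015 0.08082664] [[-0.0060074   0.00176043]
 [ 0.99998141  0.00105139]
 [ 0.0010408  -0.9999979 ]]
```

```bash
python3 -m jog '[-0.085,0,0,0,0,0, -0.085,0,0,0,0,0, 0,0,0,0,0,0, 0,0,0,0,0,0, 0,0,0,0,0,0, 0.4,0,0,0,0,0, 0.8,0,-0.5,0,0,0, 0.7,0,-0.9,0,0,0]'
python3 -m jog '[0,0,-0.9,0,0,0, 0,0,-0.9,0,0,0, 0,0,-0.4,0,0,0, 0,0,0,0,0,0, 0,0,0,0,0,0, 0,0,0,0,0,0, 0,0,0,0,0,0, 0,0,0,0,0,0]' -1
python3 - <<'E'
from h import *
p,r=pose();print(p,r.as_matrix()[:,1:]); im=grab_frame("wrist"); c=cam("wrist")
x0,y0,x1,y1=180,130,330,250
save("w5",im,(x0,y0,x1,y1),5)
for x,z in [(.4045,.036),(.4295,.036),(.4545,.036),(.4795,.036),(.4045,.03),(.4295,.044),(.4545,.058),(.4795,.072)]:
    print(x,z,((topix(c,[[x,.302-.054,z],[x,.302,z],[x,.302+.054,z],[x+.01,.302,z]])-[x0,y0])*5).round().tolist())
E
```

```text
clock: 13.45
tool_pos: [0.3892, 0.3017, 0.1344]
orientation: [-0.002, -0.002, 1.0, -0.001]
force: [-0.2, 0.6, 0.0]
grip_width: 0.0503
clock: 14.45
tool_pos: [0.3827, 0.3009, 0.2209]
orientation: [-0.005, -0.003, 1.0, -0.002]
force: [-1.1, 0.0, -0.1]
grip_width: 0.0867
[0.38268422 0.30091632 0.22093459] [[-0.00697865 -0.00920798]
 [ 0.99996612 -0.00442899]
 [-0.00436481 -0.9999478 ]]
0.4045 0.036 [[145.0, 302.0], [359.0, 304.0], [573.0, 306.0], [359.0, 342.0]]
0.4295 0.036 [[149.0, 395.0], [358.0, 397.0], [567.0, 399.0], [358.0, 433.0]]
0.4545 0.036 [[152.0, 484.0], [357.0, 486.0], [562.0, 487.0], [357.0, 520.0]]
0.4795 0.036 [[155.0, 569.0], [356.0, 571.0], [557.0, 573.0], [356.0, 604.0]]
0.4045 0.03 [[149.0, 296.0], [359.0, 297.0], [569.0, 299.0], [359.0, 334.0]]
0.4295 0.044 [[144.0, 406.0], [358.0, 408.0], [572.0, 410.0], [358.0, 445.0]]
0.4545 0.058 [[140.0, 521.0], [357.0, 523.0], [575.0, 525.0], [357.0, 560.0]]
0.4795 0.072 [[135.0, 640.0], [356.0, 642.0], [578.0, 644.0], [356.0, 678.0]]
```

View pics/w5.png

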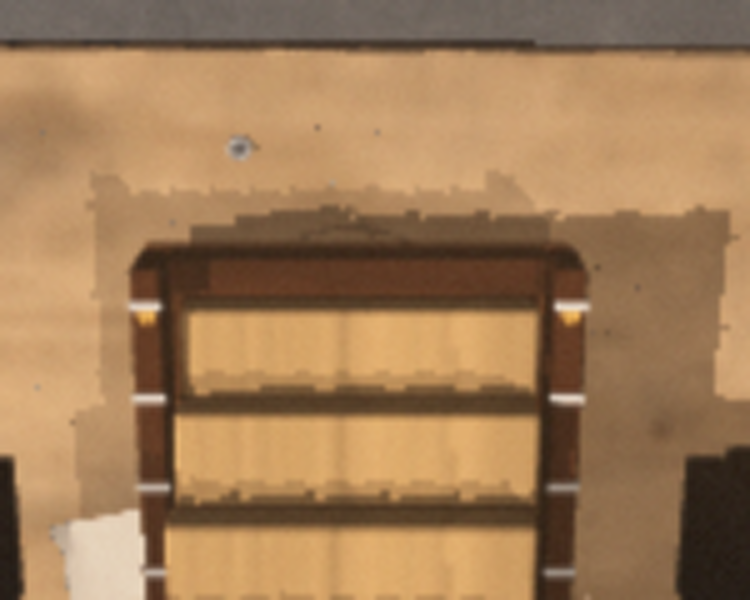

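The fan looks right. The marks at rows 305, 398, 487 and 572 match the calibration to 1 row. Boards 2 and 3 are within 2 mm of their marks and board 1 is about 3 mm from the stop. Board 4's end lies below this crop, so I will check it later. Now to the bar.

```bash
python3 -m jog '[0,0,-0.2,0,0,1, 0,0,-0.2,0,0,1, 0,0,-0.2,0,0,1, 0,0,0,0,0,1, 0,0,0,0,0,1, 0,0,0,0,0,1, 0,0,0,0,0,1, 0,0,0,0,0,1]'
python3 -m jog '[0,0,0,0,0,1, 0,0,0,0,0,1, 0,0,0,0,0,1, 0,0,0,0,0,1, 0,0,0,0,0,1, 0,0,0,0,0,1, 0,0,0,0,0,1, 0,0,0,0,0,0.7]'
python3 -m jog '[-0.8,0.36,0,0,0,0, -0.8,0.36,0,0,0,0, -0.8,0.36,0,0,0,0, -0.8,0.36,0,0,0,0, -0.8,0.36,0,0,0,0, -0.8,0.36,0,0,0,0, -0.8,0.36,0,0,0,0, -0.8,0.36,0,0,0,0]'
python3 -c "
from h import *
p,r=pose();print(p,r.as_matrix())"
```

```text
clock: 15.5
tool_pos: [0.383, 0.3008, 0.2445]
orientation: [-0.004, 0.35, 0.937, -0.004]
force: [0.5, 0.1, 0.7]
grip_width: 0.0872
clock: 16.5
tool_pos: [0.383, 0.3005, 0.2435]
orientation: [-0.003, 0.648, 0.762, -0.006]
force: [1.0, -0.0, -0.3]
grip_width: 0.0872
clock: 17.5
tool_pos: [0.5417, 0.0612, 0.2423]
orientation: [-0.003, 0.647, 0.763, -0.006]
force: [-0.0, -0.5, -0.0]
grip_width: 0.0871
[0.54174827 0.06117829 0.24230021] [[-0.16387804  0.98640641 -0.01209911]
 [ 0.98647565  0.16382599 -0.00518124]
 [-0.00312866 -0.01278457 -0.99991338]]
```

```bash
python3 -m jog '[-0.8,0.2,0,0,0,0, -0.8,0.2,0,0,0,0, -0.8,0.2,0,0,0,0, -0.8,0.2,0,0,0,0, -0.3,0.1,0,0,0,0, 0,0,0,0,0,0, 0,0,0,0,0,0, 0,0,0,0,0,0]'
python3 - <<'E'
from h import *
p,r=pose();print(p,r.as_matrix()); im=grab_frame("wrist"); c=cam("wrist")
def ang(m,z):
    P=toworld(c,np.argwhere(m)[:,::-1],z)[:,:2]*1000
    (cx,cy),(w,h),a=cv2.minAreaRect(P.astype(np.float32)); return np.round([cx,cy,w,h,a],1)
for s in silhouettes("wrist","steel_bar")[:3]: print(s["score"],s["bbox"],ang(s["pixels"],.022)); 
save("w6",im,s=1.5)
im=grab_frame("top"); c=cam("top")
for s in silhouettes("top","board_4")[:3]: print("b",s["score"],s["bbox"],ang(s["pixels"],.072));
E
```

```text
clock: 18.5
tool_pos: [0.6019, -0.0752, 0.2405]
orientation: [-0.004, 0.647, 0.762, -0.006]
force: [-1.2, 0.5, -0.2]
grip_width: 0.0868
[ 0.60186827 -0.07521644  0.24046781] [[-1.62161537e-01  9.86655837e-01 -1.46251747e-02]
 [ 9.86763787e-01  1.62129685e-01 -3.34577811e-03]
 [-9.29956529e-04 -1.49741493e-02 -9.99887449e-01]]
0.67 [255.3, 170.9, 30.1, 66.4] [610.7 -84.9  31.8  90.9   4. ]
b 0.93 [165.5, 170.7, 39.2, 72.4] [5.678e+02 2.973e+02 1.806e+02 9.490e+01 3.000e-01]
b 0.81 [163.9, 210.6, 33.5, 12.9] [465.3 293.9  89.7  26.7  88.8]
b 0.78 [166.2, 220.7, 44.2, 12.4] [437.4 292.2  91.5  24.1  88.8]
```

View pics/w6.png

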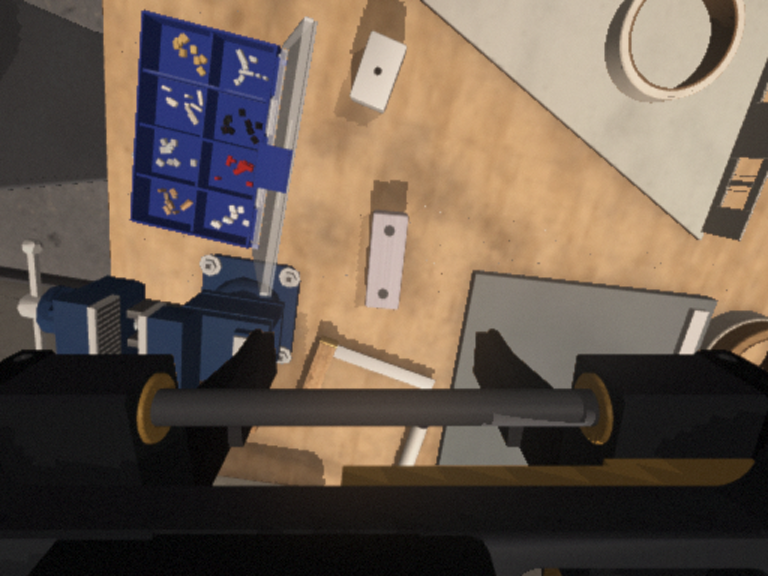

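Run:
```python
from h import *
p,r=pose(); w=cam("wrist"); t=cam("top"); s=cam("side")
def tri(obs):  # two-ray intersection
    A=np.zeros((3,3));b=np.zeros(3)
    for c,uv in obs:
        d=toworld(c,np.array(uv)/1.5,0)[0]-c[1]; d/=np.linalg.norm(d); Q=np.eye(3)-np.outer(d,d); A+=Q;b+=Q@c[1]
    x=np.linalg.solve(A,b); return x.round(3),[np.round(topix(c,x)[0]*1.5-uv).tolist() for c,uv in obs]
print("lid robot-left top corner",tri([(t,(387,262)),(w,(308,19)),(s,(377,247))]))
print("lid right top corner",tri([(t,(491,264)),(s,(396,203))]))
print("vise plate far corners",tri([(t,(520,267)),(s,(394,191))]))
for z in (.06,.08,.1): print(z,toworld(t,np.array([[520,267],[549,267],[387,262],[491,264],[492,275]])/1.5,z)[:,:2].round(3).tolist(), toworld(w,np.array([[308,19],[300,90]])/1.5,z)[:,:2].round(3).tolist())
```

```text
lid robot-left top corner (array([0.536, 0.065, 0.142]), [[1.0, -3.0], [-13.0, -4.0], [-1.0, 2.0]])
lid right top corner (array([ 0.523, -0.093,  0.129]), [[-0.0, 2.0], [-2.0, -1.0]])
vise plate far corners (array([ 0.525, -0.138,  0.125]), [[0.0, -1.0], [1.0, 0.0]])
0.06 [[0.536, -0.152], [0.535, -0.199], [0.549, 0.067], [0.542, -0.104], [0.524, -0.105]] [[0.527, 0.085], [0.526, 0.039]]
0.08 [[0.532, -0.147], [0.531, -0.194], [0.545, 0.067], [0.538, -0.101], [0.52, -0.102]] [[0.531, 0.08], [0.53, 0.037]]
0.1 [[0.528, -0.143], [0.527, -0.189], [0.54, 0.067], [0.534, -0.098], [0.516, -0.098]] [[0.535, 0.075], [0.534, 0.035]]
```

Wrist view: the bar is at about (388,260), and the blue box's raised lid stands to its left. The lid's top edge triangulates to x≈0.525 to 0.535 at z≈0.13. A direct grasp would put the gripper body's end at x≈0.514, into that lid. So I will turn the gripper crosswise, lean it away from the lid and slide the bar about 28 mm outward first.

```bash
python3 -m jog '[0,0,0,-0.15,0,-1, 0,0,0,0,0,-1, 0,0,0,0,0,-1, 0,0,0,0,0,-1, 0,0,0,0,0,-1, 0,0,0,0,0,-1, 0,0,0,0,0,-1, 0,0,0,0,0,-1]' -0.15
python3 -m jog '[0,0,0,0,0,-1, 0,0,0,0,0,-1, 0,0,0,0,0,-1, 0,0,0,0,0,-1, 0,0,0,0,0,-1, 0,0,0,0,0,-1, 0,0,0,0,0,-1, 0,0,0,0,0,-1]'
python3 -c "
from h import *
p,r=pose();print(p,r.as_matrix().round(4))"
```

```text
clock: 19.7
tool_pos: [0.6018, -0.0737, 0.2416]
orientation: [0.0, 0.336, 0.942, -0.0]
force: [-0.6, -0.6, -1.0]
grip_width: 0.0501
clock: 20.7
tool_pos: [0.6016, -0.0718, 0.2424]
orientation: [0.001, -0.02, 1.0, -0.001]
force: [1.3, -0.7, -0.6]
grip_width: 0.0505
[ 0.60159824 -0.07178368  0.24244081] [[-0.9992 -0.0392  0.0014]
 [-0.0392  0.9992 -0.0011]
 [-0.0013 -0.0012 -1.    ]]
```

```bash
python3 -m jog '[0.4,-0.17,0,0,0,0.5, 0.4,-0.17,0,0,0,0, 0,0,0,0,0.8,0, 0,0,0,0,0.8,0, 0,0,0,0,0.8,0, -0.1,0,0.5,0,0,0, -0.16,0,0.73,0,0,0, 0,0,0,0,0,0]'
python3 -c "
from h import *
p,r=pose();print(p,r.as_matrix().round(4))"
```

```text
clock: 21.7
tool_pos: [0.5674, -0.0846, 0.1891]
orientation: [-0.105, 0.002, 0.994, -0.0]
force: [0.2, -1.3, 0.4]
grip_width: 0.0499
[ 0.56739534 -0.08461795  0.18912032] [[-9.778e-01  3.000e-03 -2.097e-01]
 [ 3.100e-03  1.000e+00 -3.000e-04]
 [ 2.097e-01 -9.000e-04 -9.778e-01]]
```

```bash
python3 -m jog '[-0.15,0,0.67,0,0,0, -0.15,0,0.67,0,0,0, -0.15,0,0.67,0,0,0, -0.15,0,0.67,0,0,0, -0.15,0,0.67,0,0,0, 0,0,0,0,0,0, 0,0,0,0,0,0, 0,0,0,0,0,0]'
python3 -c "
from h import *
p,r=pose();print(p,r.as_matrix().round(4))"
```

```text
clock: 22.7
tool_pos: [0.5725, -0.0855, 0.0562]
orientation: [-0.098, 0.002, 0.995, -0.002]
force: [0.5, 0.2, 0.0]
grip_width: 0.05
[ 0.57247407 -0.08554737  0.05618767] [[-0.9809  0.0029 -0.1944]
 [ 0.0035  1.     -0.0031]
 [ 0.1944 -0.0037 -0.9809]]
```

```bash
python3 -m jog '[-0.04,0,0.37,0,0,0, -0.04,0,0.37,0,0,0, 0,0,0,0,0,0, 0,0,0,0,0,0, -0.12,0,-0.024,0,0,0, -0.12,0,-0.024,0,0,0, -0.12,0,-0.024,0,0,0, 0,0,0,0,0,0]'
python3 -c "
from h import *
p,r=pose();print(p,r.as_matrix().round(4),read_state()['force'])"
```

```text
clock: 23.7
tool_pos: [0.5865, -0.0858, 0.0263]
orientation: [-0.097, 0.002, 0.995, -0.002]
force: [0.3, -0.2, 0.2]
grip_width: 0.0502
[ 0.58646991 -0.08577771  0.0263189 ] [[-0.9813  0.0027 -0.1922]
 [ 0.0034  1.     -0.0035]
 [ 0.1922 -0.0041 -0.9813]] [ 0.2530451  -0.18177061  0.24507282]
```

```bash
python3 -m jog '[-0.1,0,-0.02,0,0,0, -0.1,0,-0.02,0,0,0, -0.1,0,-0.02,0,0,0, -0.1,0,-0.02,0,0,0, 0,0,0,0,0,0, 0,0,0,0,0,0, 0,0,0,0,0,0, 0,0,0,0,0,0]'
python3 -c "
from h import *
p,r=pose();print(p,read_state()['force'])"
```

```text
clock: 24.7
tool_pos: [0.6023, -0.0859, 0.0262]
orientation: [-0.098, 0.002, 0.995, -0.002]
force: [-1.5, -1.2, 1.9]
grip_width: 0.0499
[ 0.60229433 -0.08588587  0.02622563] [-1.54662937 -1.2144559   1.87074441]
```

```bash
python3 -m jog '[-0.09,0,-0.02,0,0,0, 0,0,0,0,0,0, 0.2,0,0.04,0,0,0, 0.15,0,-0.75,0,0,0, 0.18,0,-0.9,0,0,0, 0.18,0,-0.9,0,0,0, 0.18,0,-0.9,0,0,0, 0.18,0,-0.9,0,0,0]'
python3 -m jog '[0,0,0,0,-0.78,1, 0,0,0,0,-0.75,1, 0,0,0,0,-0.73,1, 0,0,0,0,0,1, 0,0,0,0,0,1, 0,0,0,0,0,1, 0,0,0,0,0,1, 0,0,0,0,0,1]' -0.4
python3 -m jog '[0,0,0,0,0,1, 0,0,0,0,0,1, 0,0,0,0,0,1, 0,0,0,0,0,1, 0,0,0,0,0,1, 0,0,0,0,0,1, 0,0,0,0,0,1, 0,0,0,0,0,1]'
python3 -c "
from h import *
p,r=pose();print(p,r.as_matrix().round(4))"
```

```text
clock: 25.7
tool_pos: [0.5957, -0.0847, 0.2047]
orientation: [-0.098, 0.002, 0.995, -0.001]
force: [0.2, -0.1, -0.0]
grip_width: 0.0499
clock: 26.7
tool_pos: [0.5989, -0.0857, 0.2123]
orientation: [0.018, 0.353, 0.935, -0.011]
force: [-0.1, -0.4, 0.5]
grip_width: 0.0606
clock: 27.7
tool_pos: [0.5992, -0.0859, 0.2137]
orientation: [0.025, 0.661, 0.75, -0.002]
force: [0.1, 0.1, -0.6]
grip_width: 0.0609
[ 0.59917383 -0.08586395  0.21371069] [[-0.1253  0.9915  0.0357]
 [ 0.9913  0.1266 -0.0356]
 [-0.0398  0.031  -0.9987]]
```

```bash
python3 -m jog '[0.6,0.75,-0.5,0.36,0.46,0.6, 0,0,0,0,0,0, 0,0,0,0,0,0, 0,0,0,0,0,0, 0,0,0,0,0,0, 0,0,0,0,0,0, 0,0,0,0,0,0, 0,0,0,0,0,0]'
python3 - <<'E'
from h import *
p,r=pose();print(p,r.as_matrix().round(4))
def ang(c,m,z):
    P=toworld(c,np.argwhere(m)[:,::-1],z)[:,:2]*1000
    (cx,cy),(w,h),a=cv2.minAreaRect(P.astype(np.float32)); return np.round([cx,cy,w,h,a],1)
im=grab_frame("wrist"); c=cam("wrist"); save("w7",im,s=1.2)
for n in ("wrist","side"):
  if n=="side": grab_frame("side")
  for s in silhouettes(n,"steel_bar")[:2]: print(n,s["score"],s["bbox"],ang(cam(n),s["pixels"],.022))
E
```

```text
clock: 28.7
tool_pos: [0.6223, -0.0585, 0.2316]
orientation: [-0.001, 0.682, 0.732, -0.0]
force: [-0.5, 0.2, 0.1]
grip_width: 0.061
[ 0.62230445 -0.05846573  0.23162492] [[-0.071   0.9975 -0.0018]
 [ 0.9975  0.071   0.001 ]
 [ 0.0012 -0.0017 -1.    ]]
wrist 0.78 [253.7, 186.9, 28.9, 66.9] [632.5 -85.3  92.1  31.9  90. ]
side 0.65 [231.7, 292.9, 170.4, 67.0] [546.6 303.3 306.3 135.3   0.6]
side 0.61 [222.2, 174.1, 17.7, 25.3] [ 6.303e+02 -7.300e+01  3.740e+01  1.126e+02  6.000e-01]
```

View pics/w7.png

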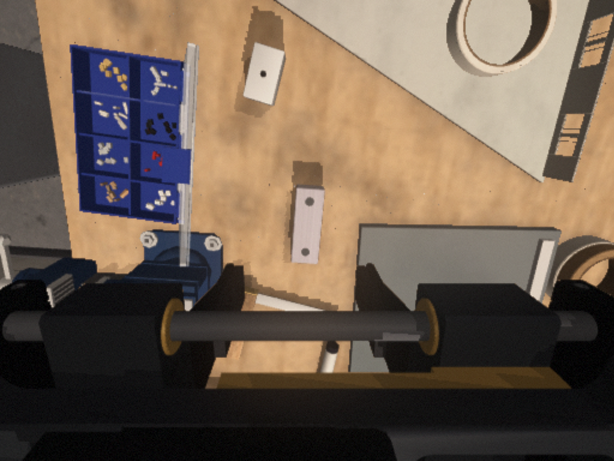

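```bash
python3 - <<'E'
from h import *
w=cam("wrist")
for z in (.11,.13,.14): print(z,toworld(w,np.array([[198,45],[195,150],[190,255]])/1.2,z)[:,:2].round(3).tolist())
print("cutter",toworld(w,np.array([[359,226],[361,270]])/1.2,.012)[:,:2].round(3).tolist())
E
python3 -m jog '[-0.2,0.05,0,0,0,0.4, -0.2,0.05,0,0,0,0.4, -0.25,0.1,0,0,0,0, 0,0,0.5,0,0,0, 0,0,0.5,0,0,0, 0,0,0,0,0,0, 0,0,0,0,0,0, 0,0,0,0,0,0]'
python3 -c "
from h import *
p,r=pose();print(p,r.as_matrix().round(4))"
```

```text
0.11 [[0.539, 0.072], [0.536, -0.003], [0.529, -0.093]]
0.13 [[0.545, 0.068], [0.542, -0.001], [0.536, -0.084]]
0.14 [[0.548, 0.066], [0.545, 0.0], [0.539, -0.08]]
cutter [[0.694, -0.085], [0.703, -0.141]]
clock: 29.9
tool_pos: [0.6309, -0.0859, 0.1869]
orientation: [-0.002, 0.708, 0.706, -0.001]
force: [0.5, 0.2, 0.3]
grip_width: 0.0616
[ 0.6308795  -0.0858947   0.18690338] [[ 0.0038  1.     -0.0046]
 [ 1.     -0.0038  0.0018]
 [ 0.0018 -0.0046 -1.    ]]
```

Wrist view: the bar is now straight at (632,-85) mm, but this camera puts the lid's top edge at x≈0.536 to 0.54, which is too close to the body's end at 0.537. I will come down 13 mm farther out, off the cutter's corner, and let the closing jaw draw the bar out.

```bash
python3 -m jog '[0.25,0.17,0,0,0,0, 0.25,0.17,0,0,0,0, 0,0,0,0,0,0, 0,0,0.6,0,0,0, 0,0,0.6,0,0,0, 0,0,0.6,0,0,0, 0,0,0,0,0,0, 0,0,0,0,0,0]' -0.7
python3 -c "
from h import *
p,r=pose();print(p,r.as_matrix().round(4))"
```

```text
clock: 30.9
tool_pos: [0.6487, -0.0634, 0.1176]
orientation: [0.001, 0.708, 0.707, 0.001]
force: [0.0, -0.4, 0.3]
grip_width: 0.0741
[ 0.64867003 -0.06338085  0.11761032] [[ 1.2e-03  1.0e+00  2.5e-03]
 [ 1.0e+00 -1.2e-03 -1.0e-04]
 [-1.0e-04  2.5e-03 -1.0e+00]]
```

```bash
python3 -m jog '[-0.07,-0.08,0,0,0,0, 0,0,0,0,0,0, 0,0,0.45,0,0,0, 0,0,0.45,0,0,0, 0,0,0.45,0,0,0, 0,0,0.45,0,0,0, 0,0,0.4,0,0,0, 0,0,0,0,0,0]'
python3 -c "
from h import *
p,r=pose();print(p,r.as_matrix().round(4),read_state()['force'])"
```

```text
clock: 31.9
tool_pos: [0.6455, -0.0665, 0.024]
orientation: [0.001, 0.708, 0.707, 0.001]
force: [-0.5, 0.1, 0.7]
grip_width: 0.0741
[ 0.64552965 -0.06648993  0.02395334] [[ 1.2e-03  1.0e+00  2.7e-03]
 [ 1.0e+00 -1.2e-03 -2.0e-04]
 [-2.0e-04  2.7e-03 -1.0e+00]] [-0.5125974   0.05555756  0.71986168]
```

```bash
python3 -m jog '[0,0,0.07,0,0,0, 0,0,0,0,0,0, 0,0,0,0,0,0, 0,0,0,0,0,0, 0,0,0,0,0,0, 0,0,0,0,0,0, 0,0,0,0,0,0, 0,0,0,0,0,0]' 1 20
python3 -m jog '[0,0,0,0,0,0, 0,0,0,0,0,0, 0,0,0,0,0,0, -0.24,0,0,0,0,0, -0.22,0,0,0,0,0, 0,0,0,0,0,0, 0,0,0,0,0,0, 0,0,0,0,0,0]' -0.1
python3 -m jog '[0,0,0,0,0,0, 0,0,0,0,0,0, 0,0,0,0,0,0, 0,0,0,0,0,0, 0,0,0,0,0,0, 0,0,0,0,0,0, 0,0,0,0,0,0, 0,0,0,0,0,0]' 1 45
python3 -c "
from h import *
p,r=pose();print(p,r.as_matrix().round(4),read_state()['force'])"
```

```text
clock: 32.9
tool_pos: [0.6457, -0.0663, 0.0221]
orientation: [0.001, 0.708, 0.707, 0.001]
force: [-1.1, -0.7, -1.3]
grip_width: 0.0333
clock: 33.9
tool_pos: [0.6478, -0.0873, 0.024]
orientation: [0.003, 0.708, 0.706, 0.002]
force: [0.3, 0.7, 0.4]
grip_width: 0.0477
clock: 34.9
tool_pos: [0.6466, -0.0869, 0.0237]
orientation: [0.002, 0.707, 0.707, 0.001]
force: [-1.0, -0.5, 2.3]
grip_width: 0.0323
[ 0.64662503 -0.08688425  0.02367777] [[ 9.0e-04  1.0e+00  4.9e-03]
 [ 1.0e+00 -9.0e-04 -1.5e-03]
 [-1.5e-03  4.9e-03 -1.0e+00]] [-0.99072148 -0.54350364  2.26806965]
```

```bash
python3 -m jog '[0,0,-0.3,0,0,0, 0,0,-0.7,0,0,0, 0,0,-0.8,0,0,0, 0,0,-0.8,0,0,0, 0,0,-0.8,0,0,0, 0,0,-0.8,0,0,0, 0,0,-0.8,0,0,0, 0,0,0,0,0,0]'
python3 -m jog '[0.5,-0.1,0,0,0,0, 0.85,-0.18,0,0,0,0, 0.85,-0.18,0,0,0,0, 0.85,-0.18,0,0,0,0, 0.85,-0.18,0,0,0,0, 0.85,-0.18,0,0,0,0, 0.85,-0.18,0,0,0,0, 0.85,-0.18,0,0,0,0]'
python3 -c "
from h import *
p,r=pose();print(p,r.as_matrix().round(4),read_state()['force'],read_state()['grip_width'])"
```

```text
clock: 35.9
tool_pos: [0.6435, -0.0845, 0.2266]
orientation: [-0.001, 0.707, 0.707, 0.001]
force: [1.0, 0.2, -5.5]
grip_width: 0.0322
clock: 36.9
tool_pos: [0.5764, 0.1866, 0.2094]
orientation: [-0.012, 0.708, 0.706, -0.007]
force: [0.4, 0.4, -4.4]
grip_width: 0.0324
[0.57643459 0.18657933 0.20936279] [[ 0.0029  0.9996 -0.0268]
 [ 1.     -0.0027  0.0071]
 [ 0.007  -0.0268 -0.9996]] [ 0.36211521  0.37564357 -4.43893364] 0.03244679302614651
```

```bash
python3 -m jog '[0.7,-0.05,0,-0.31,-0.08,0, 0.7,-0.05,0,0,0,0, 0.7,-0.05,0,0,0,0, 0.4,-0.05,0,0,0,0, 0,0,0,0,0,0, 0,0,0,0,0,0, 0,0,0,0,0,0, 0,0,0,0,0,0]'
python3 - <<'E'
from h import *
p,r=pose();print(p,r.as_matrix().round(4),read_state()['force'],read_state()['grip_width'])
def ang(c,m,z):
    P=toworld(c,np.argwhere(m)[:,::-1],z)[:,:2]*1000
    (cx,cy),(w,h),a=cv2.minAreaRect(P.astype(np.float32)); return np.round([cx,cy,w,h,a],1)
im=grab_frame("side"); save("s8",im,(160,160,320,335),4)
E
```

```text
clock: 37.9
tool_pos: [0.5583, 0.2925, 0.1971]
orientation: [-0.005, 0.706, 0.708, -0.008]
force: [-0.2, -0.6, -5.1]
grip_width: 0.0321
[0.55826008 0.29254757 0.19708927] [[-0.002   0.9998 -0.0173]
 [ 1.      0.002  -0.0045]
 [-0.0045 -0.0173 -0.9998]] [-0.20670456 -0.58796491 -5.10256976] 0.03210197835888566
```

View pics/s8.png

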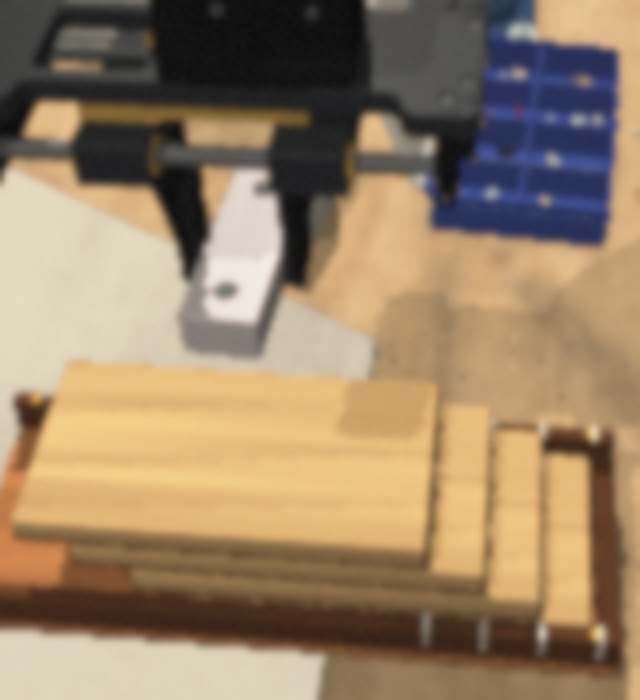

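The side view shows an even fan with the ends level with the marks (crop columns 425, 483, 541 and 600), and the bar held crosswise above it. Now I lower it.

```bash
python3 -m jog '[0.16,0.24,0,-0.2,0.05,0, 0,0,0,0,0,0, 0,0,0.4,0,0,0, 0,0,0.5,0,0,0, 0,0,0.5,0,0,0, 0,0,0.4,0,0,0, 0,0,0.2,0,0,0, 0,0,0,0,0,0]'
python3 -c "
from h import *
p,r=pose();print(p,r.as_matrix().round(4),read_state()['force'],read_state()['grip_width'])"
```

```text
clock: 38.95
tool_pos: [0.5674, 0.2982, 0.1087]
orientation: [-0.0, 0.707, 0.707, -0.001]
force: [-0.4, 0.1, -3.6]
grip_width: 0.0325
[0.56740462 0.29816066 0.10868409] [[-1.0e-03  1.0e+00 -2.5e-03]
 [ 1.0e+00  9.0e-04 -1.4e-03]
 [-1.4e-03 -2.5e-03 -1.0e+00]] [-0.35088851  0.11350539 -3.59303834] 0.03253358290052788
```

13 mm to go.

```bash
python3 -m jog '[0,0,0.08,0,0,0, 0,0,0.07,0,0,0, 0,0,0.06,0,0,0, 0,0,0.05,0,0,0, 0,0,0,0,0,0, 0,0,0,0,0,0, 0,0,0,0,0,0, 0,0,0,0,0,0]'
python3 -c "
from h import *
p,r=pose();print(p,read_state()['force'])"
```

```text
clock: 39.95
tool_pos: [0.5694, 0.2989, 0.1006]
orientation: [0.001, 0.707, 0.707, 0.001]
force: [0.7, -0.0, -4.9]
grip_width: 0.0324
[0.56935236 0.2988935  0.10063198] [ 0.72942385 -0.04865085 -4.93697742]
```

```bash
python3 -m jog '[0,0,0.05,0,0,0, 0,0,0.05,0,0,0, 0,0,0.04,0,0,0, 0,0,0,0,0,0, 0,0,0,0,0,0, 0,0,0,0,0,0, 0,0,0,0,0,0, 0,0,0,0,0,0]'
python3 -c "
from h import *
p,r=pose();print(p,read_state()['force'])"
```

```text
clock: 40.95
tool_pos: [0.5696, 0.299, 0.0957]
orientation: [0.001, 0.707, 0.707, 0.001]
force: [0.0, -0.6, -4.2]
grip_width: 0.0325
[0.56964433 0.29902408 0.09573254] [ 0.01435696 -0.614164   -4.24268825]
```

```bash
python3 -m jog '[0,0,0.03,0,0,0, 0,0,0.03,0,0,0, 0,0,0,0,0,0, 0,0,0,0,0,0, 0,0,0,0,0,0, 0,0,0,0,0,0, 0,0,0,0,0,0, 0,0,0,0,0,0]'
python3 -c "
from h import *
p,r=pose();print(p,read_state()['force'])"
```

```text
clock: 41.95
tool_pos: [0.5698, 0.2991, 0.0957]
orientation: [0.001, 0.707, 0.708, 0.001]
force: [-1.6, -0.3, -0.9]
grip_width: 0.0324
[0.569834   0.2990947  0.09567674] [-1.56490179 -0.25933528 -0.87837176]
```

```bash
python3 -m jog '[0,0,0.02,0,0,0, 0,0,0,0,0,0, 0,0,0,0,0,0, 0,0,0,0,0,0, 0,0,0,0,0,0, 0,0,0,0,0,0, 0,0,0,0,0,0, 0,0,0,0,0,0]'
python3 -m jog '[0,0,0,0,0,0, 0,0,0,0,0,0, 0,0,0,0,0,0, 0,0,0,0,0,0, 0,0,0,0,0,0, 0,0,-0.2,0,0,0, 0,0,-0.4,0,0,0, 0,0,-0.6,0,0,0]' -0.4
python3 -m jog '[0,0,-0.9,0,0,0, 0,0,-0.9,0,0,0, 0,0,-0.6,0,0,0, -0.9,0,0,0,0,0, -0.9,0,0,0,0,0, -0.9,0,0,0,0,0, -0.9,0,0,0,0,0, 0,0,0,0,0,0]'
python3 - <<'E'
from h import *
print(pose()[0])
def ang(c,m,z):
    P=toworld(c,np.argwhere(m)[:,::-1],z)[:,:2]*1000
    (cx,cy),(w,h),a=cv2.minAreaRect(P.astype(np.float32)); return np.round([cx,cy,w,h,a],1)
t=grab_frame("top")
for l,z in (("steel_bar",.094),("weight_a",.03),("try_square",.014),("tray",.03)):
  for s in silhouettes("top",l)[:2]: print(l,round(s["score"],2),s["bbox"],ang(cam("top"),s["pixels"],z))
sd=grab_frame("side")
a=cv2.resize(t[110:250,110:280],None,fx=2.3,fy=2.3); b=cv2.resize(sd[220:335,150:330],None,fx=2.2,fy=2.2)
H=max(a.shape[0],b.shape[0]); f=lambda i:np.pad(i,((0,H-i.shape[0]),(0,0),(0,0)))
save("fin",np.hstack([f(a),f(b)]))
E
```

```text
clock: 42.95
tool_pos: [0.5698, 0.2991, 0.0957]
orientation: [0.001, 0.707, 0.708, 0.001]
force: [-2.5, -0.8, 1.4]
grip_width: 0.0325
clock: 43.95
tool_pos: [0.5702, 0.2992, 0.1452]
orientation: [0.001, 0.707, 0.707, 0.002]
force: [-0.4, -0.4, 0.2]
grip_width: 0.0612
clock: 44.95
tool_pos: [0.5732, 0.1529, 0.2606]
orientation: [0.006, 0.706, 0.708, 0.011]
force: [-0.3, 0.9, -0.3]
grip_width: 0.0606
[0.5732345  0.15291506 0.26059372]
steel_bar 0.49 [163.8, 166.6, 40.5, 16.5] [564.1 294.1  92.6  32.5  85.3]
weight_a 0.68 [260.6, 167.3, 12.3, 12.6] [576.6  57.4  28.   23.5  88.8]
try_square 0.84 [371.6, 154.9, 40.7, 50.7] [ 603.2 -241.2  100.1  122.4   76.2]
tray 0.97 [165.1, 184.1, 52.3, 115.0] [5.404e+02 2.999e+02 3.003e+02 1.217e+02 2.000e-01]
```

View pics/fin.png

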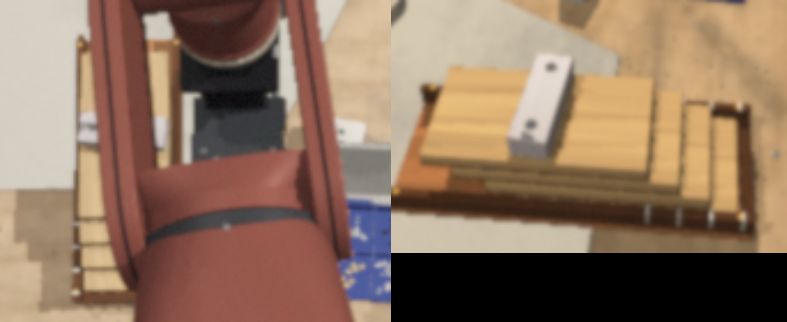

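The final view shows the bar lying crosswise in the middle of the top board, and even steps level with the marks. The arm is clear, and the weight and try square have not moved. I hand in.

```bash
python3 -c "
from bench import *
print(hand_in(), read_state()['clock'])"
```

```text
the job is handed in; nothing more can be done
the job is handed in; nothing more can be done
```

The fan is made, the steel bar lies crosswise on the middle of the top board, and I handed the job in at about 45 s of the 59 s; no verdict was reported.

- **Boards:** I pushed boards 2, 3 and 4 in turn with both fingertips against their ends. In the wrist camera's view, boards 2 and 3 were within about 2 mm of their marks. The top camera put board 4's centre 25 mm past the tray's middle, where it belongs. Board 1 was left where it lay, about 3 mm from the stop.
- **Bar:** The box's raised lid would have blocked a direct grasp. I slid the bar about 23 mm away from it, then drew it a further 14 mm or so with the closing jaw before lifting. It was lowered until the force reading showed the board carrying it, then released. The last top view put it within about 4 mm of board 4's centre along the tray and 3 mm across.
- **Other things:** The last pictures showed the try square in place to within about 2 mm. The weight looked unmoved too, but part of it was hidden by the arm. The arm was clear, and no force reading I took went above about 6 N.
- **Disagreements:** The cameras differed by 2 to 3 mm on the stop's position and by about 10 mm on the lid's edge, so I kept extra clearance there. The bar's angle in the last top picture read about 5° off square, but the arm partly hid it. The gripper was square when it let go, and the side view showed the bar crosswise.

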